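# Seat the thick bar in the V-block and hold it down

## Task

Take the spanner off the V-block and lay it flat on the table, clear of the block. Then lay the thicker of the two round bars from the wooden rack into the vee, one end up against the block's stop plate, and press it down onto both sloping faces with a steady push of about 20 N on the bar; finish while still pressing, not letting go. Leave the thinner bar and everything else where they are.

Things in the scene. Friction and masses are not known exactly. Their poses are not given: they have to be found in the camera images.
- vblock: steel V-block fixed to the table, 80 mm long (its x), 70 mm wide (its y), 40 mm high; origin at the centre of its underside. A 90 degree vee, open upwards, 34 mm wide at the top, runs along its x; the vee's two sloping faces would meet 23 mm above the table. A stop plate 6 mm thick, 44 mm wide, its top 58 mm above the table, closes the +x end: its face is at x = +40 mm in the block's frame
- vee_left: the half of the V-block with the sloping face on its +y side; same origin and axes as the block. On this side, between the block and the wooden rack, stands the saw's straight fence, fixed, 100 mm high: pass over it
- vee_right: the half of the V-block with the sloping face on its -y side; same origin and axes as the block. On this side, 60 mm or more from the block and between it and the arm's start, stands the saw's orange guard hood, fixed, up to 280 mm high: pass over it or round its near end
- vee_seat (a point): the point where the centre of the thick bar is when the bar is fully seated against the stop: 10 mm from the block's centre away from the stop, 51.3 mm above the table; x axis along the vee towards the stop, z up
- spanner_center (a point): double open-end steel spanner, 158 x 39 x 8 mm, 0.12 kg, lying flat across the top of the V-block at the start (its underside 39 mm above the table); the point is its centre, half-way up. Its x runs along the shank, which is 16 mm wide and 6 mm thick
- thick_bar_center (a point): thick round aluminium bar, 40 mm diameter, 100 mm long, about 0.34 kg, lying on its side on the wooden rack; the point is its centre, y along the bar's axis (the bar may roll about it)
- thin_bar_center (a point): thin round aluminium bar, 26 mm diameter, 100 mm long, beside the thick one on the rack; the point is its centre, y along its axis; to be left alone
- bar_rack: wooden rack fixed to the table, board 155 x 120 x 8 mm with low strips (tops 13 mm above the table) that keep the two bars from rolling; the bars lie on the board along its y, at x = +47.5 and -47.5 mm, either way round; origin at the centre of its underside
- flange: steel blade flange, 70 mm diameter, 22 mm high, a bystander; origin at the centre of its underside
- knob: black star knob, 46 x 44 x 28 mm, a bystander; origin at the centre of its underside
- tape: yellow tape measure, 40 x 80 x 68 mm, a bystander; origin at the centre of its underside
- caliper: steel sliding caliper, 74 x 200 x 12 mm, a bystander; origin at the centre of its underside
- square: try square with wooden stock and steel blade, 120 x 188 x 23 mm, a bystander; origin at the centre of its underside
- free_patch (a point): a point on the table beyond the V-block, half-way between fence and flange: the middle of a bare patch 60 mm (world x) by 180 mm (world y) where the spanner could be laid; any other bare spot clear of the block will do
Not all that is in view belongs to the job. What is shaped like the part that bears thick_bar_center but black or purple is not meant.

How it is judged:
By the outcome, as a careful person would: the job done as asked, in the order asked, and still so for the second after the job is handed in, while the arm keeps its last pose, push and grip.
It also fails if it takes over 72 s, if anything falls off the work surface, if the arm or the gripper's body presses on something with over 40 N, if the wrist force passes 120 N, or if a joint passes its speed limit or range.

## Robot

A 6-joint arm with a two-finger parallel gripper is mounted at the origin on a cart in front of the work surface, level with it; the furniture and walls round the work are solid. World frame = base frame: x ahead of the robot, y to its left, z up, the work surface at z = 0. Lengths are in m, angles in degrees, forces in N, time in s.
With the tool pointing down it reaches from about 0.4 to 0.825 m from the base axis. Payload 7 kg.
Tool frame: the origin (TCP) lies midway between the tips of the shut fingers; the grasp point (between the pads) lies 19 mm behind it; z points along the fingers, y is the line along which they close (so a half turn about z gives the same grasp; the last joint's range is limited). The gripper opens to 88 mm and grips with 3 to 60 N. Pads are 19 mm wide; open, the fingers measure 130 mm over their backs; the gripper's body (78 mm by 193 mm) begins 47 mm behind the grasp point.
Start: joints at [-55.514, 20.546, 0.682, 0, -70.136, -16.507], TCP at [0.208, -0.642, 0.227] pointing down, gripper open.
Joint ranges: [-176.03, 176.03], [-82.01, 121.73], [-58.28, 71.71], [-173.87, 95.51], [-174.79, -0.11], [-173.66, 173.66]. Speed limits (degrees/s): [136.94, 136.94, 172.46, 180, 180, 180].

## Interface

Orientations are given as a 3x3 rotation matrix whose columns are the frame's x, y, z axes.
In Python, from rig import robot gives the robot as it stands. Calls block until the motion is done:
- robot.goto(position, orientation): joint-space move of the TCP to a pose.
- robot.servo_line(position, ori=None, speed=0.15): straight line of the TCP; ori=None keeps the orientation; speed is the mean speed in m/s.
- robot.movej(angles): joint-space move.
- robot.move_gripper(opening): opening from 0.0 (shut) to 1.0 (fully open); the grip force is fixed at half the most; returns when the fingers have stopped.
- robot.dwell(seconds).
- robot.ik(position, orientation): joint angles nearest the present ones, or None.
- robot.grab_frame(name): name is "side" or "top" or "wrist"; returns (picture, depth): 384x512x3 uint8, red, green, blue; 384x512 float32, m along the optical axis (not along the pixel's ray), 0 where there is no reading.
- robot.camera_info(name): a dict with "vfov" (degrees; the focal length in pixels is half the picture's height over the tangent of half this angle, whatever the lens; pixels are square), "cx", "cy" (the principal point, pixels), "k1" (the pictures are not rectified: a ray, as slopes to the right and down, at radius r is drawn at 1 + k1 r^2 times it, then the intrinsics apply), "view" (4x4, takes a point from world to camera coordinates); the wrist camera has in their place "T_tool_cam" (4x4, takes a point from camera to tool coordinates, whose origin is the TCP and whose axes are the flange's). Camera axes: x right, y down, z forward; pixel columns grow to the right and rows downward; lengths in m; the calibration is good to about 2 mm. A picture is of the moment at which its call begins: read the wrist's pose just before it. camera_info takes no time and is no camera call.
A pose or a line that the arm cannot do raises robot.Unreachable and nothing moves.
- robot.job_done(): hands the job in; it is judged then, once.
Readings, each from a call of its own:
- robot.read_t(): time.
- robot.read_qpos(): joint angles.
- robot.read_qvel(): joint speeds.
- robot.read_effort(): joint torques, N m.
- robot.read_position(): TCP position.
- robot.read_tcp_rot(): TCP orientation.
- robot.read_force(): force on the tool from outside, world axes, zero at the start.
- robot.read_ft_torque(): the same for the moment, N m.
- robot.read_grip_width(): opening from 0.0 (shut) to 1.0 (fully open).
- robot.read_finger_force(): force on a finger pad.
Only numpy, scipy, OpenCV 4.12 (cv2) and the standard library are available. Lean on these libraries where they do the work, as an engineer would, in place of code of your own. Each camera call takes 0.05 s, during which the arm holds its last target. There are 200 camera calls.

## Working session

There is one attempt and no reset: what is moved stays moved. The work goes in short steps, each a Python script; the robot and the scene stay as the last script left them, time stands still between calls to the robot, and variables do not carry over. Pictures are saved under pics/ and viewed, at most 10 in all, crops included, and the job is handed in when it is done.

```bash
ls; mkdir -p pics; cat > h.py <<'E'
import numpy as np, cv2
from rig import robot
def K(name):
    i=robot.camera_info(name); f=192/np.tan(np.radians(i['vfov']/2)); return i,f
def T_wc(name):
    i,f=K(name)
    if 'view' in i: return np.linalg.inv(np.array(i['view']))
    T=np.eye(4);T[:3,:3]=robot.read_tcp_rot();T[:3,3]=robot.read_position()
    return T@np.array(i['T_tool_cam'])
def slopes(name,uv):
    i,f=K(name); uv=np.atleast_2d(np.asarray(uv,float))
    d=(uv-[i['cx'],i['cy']])/f; s=d.copy()
    for _ in range(20): s=d/(1+i['k1']*(s**2).sum(1,keepdims=True))
    return s
def onplane(name,uv,z,T=None):
    T=T_wc(name) if T is None else T
    s=slopes(name,uv); r=np.c_[s,np.ones(len(s))]@T[:3,:3].T; o=T[:3,3]
    return o+r*((z-o[2])/r[:,2])[:,None]
def cloud(name,depth,T=None):
    T=T_wc(name) if T is None else T
    v,u=np.mgrid[:384,:512]; s=slopes(name,np.c_[u.ravel(),v.ravel()])
    p=np.c_[s,np.ones(len(s))]*depth.reshape(-1,1)
    return (p@T[:3,:3].T+T[:3,3]).reshape(384,512,3)
def save(n,img): cv2.imwrite('pics/'+n,cv2.cvtColor(img,cv2.COLOR_RGB2BGR))
def snap(name,png=None):
    T=T_wc(name); im,d=robot.grab_frame(name)
    if png: save(png,im)
    np.savez('/tmp/'+(png or 'x')+'.npz',im=im,d=d,T=T)
    return im,d,T
def down(yaw):
    # tool z down; closing axis y at world angle yaw (deg)
    a=np.radians(yaw); y=np.array([np.cos(a),np.sin(a),0]); z=np.array([0,0,-1.]); return np.c_[np.cross(y,z),y,z]
E
python3 - <<'E'
from h import *
for n in('top','side'):
    im,d,T=snap(n,n+'0.png'); print(n,{k:v for k,v in robot.camera_info(n).items() if k!='view'},T.round(3).tolist(),(d>0).mean())
print(robot.camera_info('wrist'),robot.read_tcp_rot())
E
```

```text
pics
top {'vfov': 50.510776963379264, 'cx': 255.41694196397015, 'cy': 192.65104260839877, 'k1': -0.028695923007878137} [[-0.003, -0.985, 0.173, 0.363], [-1.0, 0.002, -0.009, 0.163], [0.009, -0.173, -0.985, 1.434], [0.0, 0.0, 0.0, 1.0]] 0.9959767659505209
side {'vfov': 45.28257524926368, 'cx': 259.0430709451433, 'cy': 193.7695681524144, 'k1': -0.029758663196848348} [[-0.995, -0.071, 0.075, 0.458], [-0.101, 0.499, -0.861, 1.83], [0.024, -0.864, -0.504, 1.039], [0.0, 0.0, 0.0, 1.0]] 0.799835205078125
{'vfov': 67.1942972196545, 'cx': 256.7531467219183, 'cy': 190.22228856797568, 'k1': -0.012700750967949192, 'T_tool_cam': array([[ 6.33263092e-04, -9.54280011e-01, -2.98913464e-01,
         8.10022136e-02],
       [ 9.99999661e-01,  4.46809075e-04,  6.92113045e-04,
        -2.26649025e-04],
       [-5.26912396e-04, -2.98913800e-01,  9.54279971e-01,
        -1.58499178e-01],
       [ 0.00000000e+00,  0.00000000e+00,  0.00000000e+00,
         1.00000000e+00]])} [[-9.51197370e-01 -3.08582600e-01 -5.85628142e-04]
 [-3.08583130e-01  9.51196342e-01  1.40364903e-03]
 [ 1.23905679e-04  1.51586223e-03 -9.99998843e-01]]
```

View pics/top0.png

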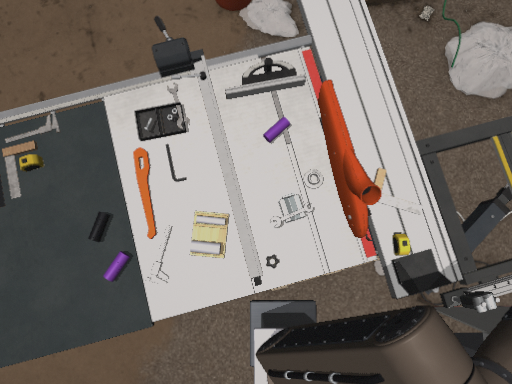

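View pics/side0.png

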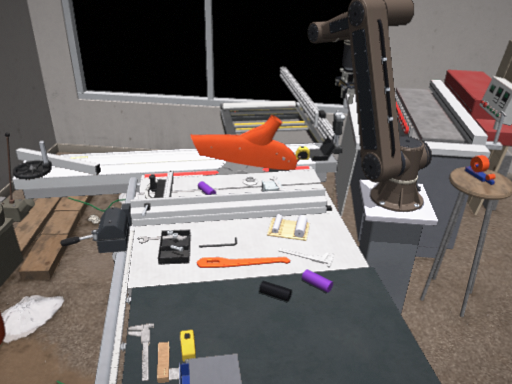

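```bash
python3 - <<'E'
from h import *
im=np.load('/tmp/top0.png.npz')['im'];d=np.load('/tmp/top0.png.npz')['d']
c=im[155:275,180:340]; save('c1.png',cv2.resize(c,None,fx=5,fy=5,interpolation=cv2.INTER_CUBIC))
P=cloud('top',d)
for n,u,v in [('thick',206,248),('thin',211,219),('block',291,207),('sp1',277,222),('sp2',308,208),('flange',314,178),('knob',272,261),('fence',232,175),('fence2',255,270),('table',240,240),('table2',300,240),('hood',350,200)]: print(n,P[v,u].round(3))
E
```

```text
thick [0.417 0.317 0.05 ]
thin [0.517 0.303 0.037]
block [0.56  0.025 0.023]
sp1 [0.505 0.076 0.044]
sp2 [ 0.553 -0.03   0.05 ]
flange [ 0.669 -0.062 -0.   ]
knob [0.374 0.094 0.026]
fence [0.666 0.23  0.063]
fence2 [0.344 0.152 0.063]
table [0.443 0.202 0.061]
table2 [ 0.446 -0.007 -0.001]
hood [ 0.567 -0.156  0.136]
```

View pics/c1.png

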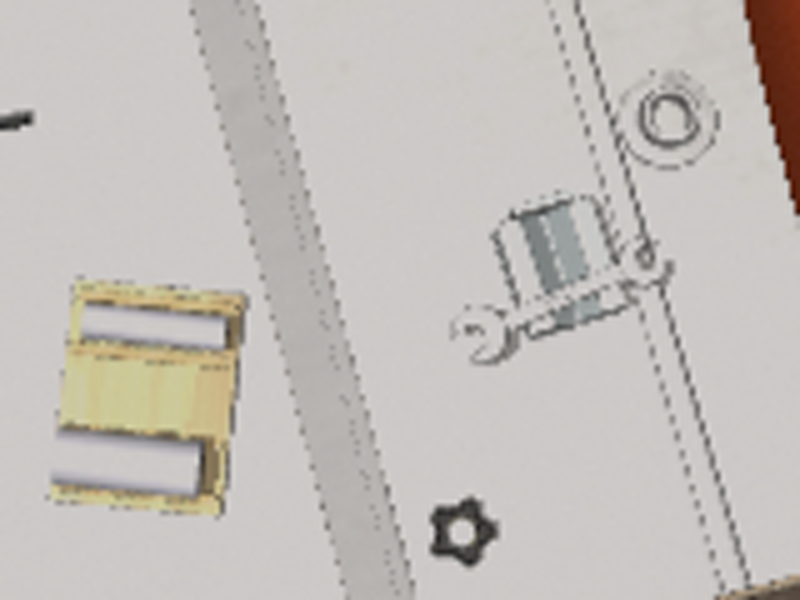

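```bash
cat >> h.py <<'E'
def yawof(p): return np.degrees(np.arctan2(p[1],p[0]))
E
python3 - <<'E'
from h import *
d=np.load('/tmp/top0.png.npz')['d']
cp=lambda *a: np.array(a,float)/5+[180,155]
sp=onplane('top',cp((485,335),(645,262)),.043); print('spanner',sp.mean(0).round(3),yawof(sp[0]-sp[1]),np.linalg.norm(sp[0]-sp[1]))
v=onplane('top',cp((537,215),(575,320)),.023); print('veebottom',v.round(3),yawof(v[0]-v[1]))
e=onplane('top',cp((600,195),(640,300),(497,228),(518,300)),.04);print('edges',e.round(3),yawof(e[0]-e[1]),yawof(e[2]-e[3]))
th=onplane('top',cp((55,455),(200,465)),.045); print('thick',th.mean(0).round(3),yawof(th[0]-th[1]),np.linalg.norm(th[0]-th[1]))
f=onplane('top',cp((460,120)),0);fl=onplane('top',cp((668,118)),.022);print('patch',f.round(3),'flange',fl.round(3))
P=cloud('top',d); b=np.array([.55,.02]); m=(P[...,2]>.09)&(d>0)&(np.linalg.norm(P[...,:2]-b,axis=2)<.4)
q=P[m]; r=np.linalg.norm(q[:,:2]-b,axis=1)
for y0,s in((0,1),(0,-1)):
    k=(s*(q[:,1]-b[1])>0)&(abs(q[:,0]-b[0])<.12); o=np.argsort(r[k])[:400:40]; print(s,q[k][o].round(3).tolist())
robot.servo_line([.208,-.642,.42],speed=.25)
c=sp.mean(0); yaw=yawof(sp[0]-sp[1])-90
for yy in(yaw,yaw+180): print(yy,robot.ik([c[0],c[1],.33],down(yy)))
E
```

```text
spanner [0.531 0.021 0.043] 114.30713183620982 0.12202865881901087
veebottom [[0.592 0.037 0.023]
 [0.518 0.012 0.023]] 18.80370419785399
edges [[ 0.603 -0.005  0.04 ]
 [ 0.53  -0.031  0.04 ]
 [ 0.58   0.067  0.04 ]
 [ 0.53   0.053  0.04 ]] 19.470784574221682 15.363019389509342
thick [0.421 0.319 0.045] 85.96333994745416 0.0984926647503101
patch [[0.665 0.09  0.   ]] flange [[ 0.662 -0.057  0.022]]
1 [[0.51, 0.175, 0.096], [0.51, 0.182, 0.101], [0.451, 0.159, 0.099], [0.543, 0.195, 0.103], [0.58, 0.198, 0.098], [0.606, 0.205, 0.104], [0.648, 0.212, 0.098]]
-1 [[0.594, -0.14, 0.094], [0.603, -0.141, 0.12], [0.583, -0.147, 0.226], [0.554, -0.151, 0.274], [0.58, -0.149, 0.137], [0.589, -0.149, 0.142], [0.559, -0.153, 0.278], [0.585, -0.151, 0.145], [0.569, -0.154, 0.142], [0.622, -0.141, 0.22]]
24.30713183620982 None
204.3071318362098 [ 23.39414342   3.87180271  -7.4465096    0.         -78.6816877
   0.91298841]
```

```bash
python3 - <<'E'
from h import *
robot.goto([.531,.021,.34],down(204.3)); robot.servo_line([.531,.021,.21])
im,d,T=snap('wrist'); np.savez('/tmp/w1.npz',im=im,d=d,T=T)
P=cloud('wrist',d,T)
c=P[192,256];print(c.round(3),robot.read_t())
# spanner pixels: slightly above block top, not plate
z=P[...,2];vis=im.copy()
m=((z>.0435)&(z<.052)&(abs(P[...,0]-.531)<.1)&(abs(P[...,1]-.02)<.11)).astype(np.uint8)
m=cv2.morphologyEx(m,cv2.MORPH_OPEN,np.ones((3,3)))
n,l,s,cc=cv2.connectedComponentsWithStats(m); k=1+np.argmax(s[1:,4]); M=l==k
xy=P[M][:,:2].astype(np.float32); print('minrect',cv2.minAreaRect(xy),s[k],'zmed',np.median(P[M][:,2]))
vis[M]=(255,0,0)
p=P[(z>.053)&(z<.062)&(abs(P[...,0]-.58)<.06)&(abs(P[...,1]-.03)<.05)][:,:2].astype(np.float32)
print('plate',len(p),cv2.minAreaRect(p) if len(p)>5 else '')
save('w1.png',np.vstack([im,vis])[:,:][::1] if 0 else np.hstack([im,vis])[:, ::1] if 0 else vis)
E
```

```text
[0.524 0.041 0.047] 4.7167
minrect ((0.5342365503311157, 0.029993072152137756), (0.037906527519226074, 0.1537763923406601), 24.797443389892578) [ 237  111   32  130 1790] zmed 0.047008719577654456
plate 237 ((0.5982147455215454, 0.04008379206061363), (0.006289600394666195, 0.04328920319676399), 17.707595825195312)
```

View pics/w1.png

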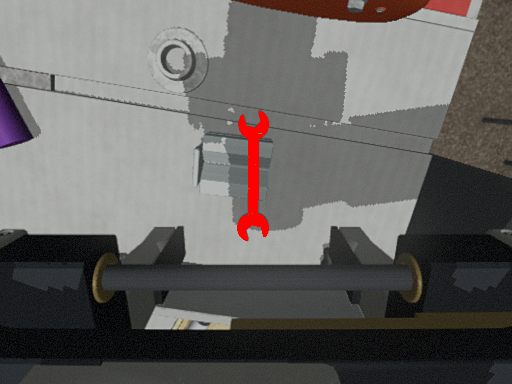

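```bash
python3 - <<'E'
from h import *
g=np.array([.538,.021]); R=down(204.8)
robot.move_gripper(.42)
robot.goto([*g,.12],R); f0=np.array(robot.read_force())
robot.servo_line([*g,.052],speed=.1); robot.servo_line([*g,.040],speed=.03)
print('f',np.round(np.array(robot.read_force())-f0,1),robot.read_position().round(4))
robot.move_gripper(0.0); print('w',robot.read_grip_width()*88,robot.read_finger_force())
robot.servo_line([*g,.14],speed=.1); print('w',robot.read_grip_width()*88,np.round(np.array(robot.read_force())-f0,2))
t=np.array([.672,.09])-np.array([0,.0099]); Rp=down(180)
print(robot.ik([*t,.14],Rp))
robot.goto([*t,.14],Rp); print('w',robot.read_grip_width()*88,robot.read_t())
snap('top','top1.png')
snap('side','side1.png'); a=np.load('/tmp/side1.png.npz')['im'];b=np.load('/tmp/top1.png.npz')['im']
save('c2.png',np.vstack([cv2.resize(a[130:230,130:350],None,fx=3,fy=3)[:300,:600],cv2.resize(b[130:230,200:400],None,fx=3,fy=3)]))
E
```

```text
f [-0.3  0.6 -0.1] [0.5379 0.0209 0.0398]
w 12.734368061121812 29.99480366706848
w 12.351418756977157 [ 0.18  0.7  -1.49]
[ 23.26123836  24.16553695  -5.52650395   0.         -60.30795909
 -23.26123836]
w 12.340735593271626 9.8667
```

View pics/c2.png

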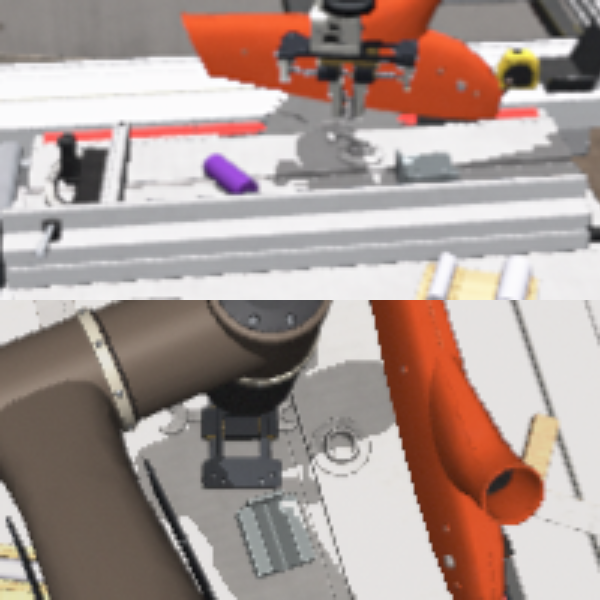

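```bash
python3 - <<'E'
from h import *
t=[.672,.0801]; f0=np.array(robot.read_force())
robot.servo_line([*t,.02],speed=.12)
z=.012
while z>=0.0005:
    robot.servo_line([*t,z],speed=.03); f=np.array(robot.read_force())-f0
    if f[2]>2: break
    z-=.0015
print('z',z,f.round(1))
robot.move_gripper(.42); robot.dwell(.2)
robot.servo_line([*t,.15],speed=.12); robot.move_gripper(.85)
# look: bar rack next; first high view over here then travel over fence
im,d,T=snap('wrist'); P=cloud('wrist',d,T); z=P[...,2]
m=(z>.004)&(z<.02)&(abs(P[...,0]-.672)<.06)&(abs(P[...,1]-.09)<.1)
m=cv2.morphologyEx(m.astype(np.uint8),cv2.MORPH_OPEN,np.ones((3,3)))
n,l,s,cc=cv2.connectedComponentsWithStats(m);k=1+np.argmax(s[1:,4]);q=P[l==k]; print('spanner',cv2.minAreaRect(q[:,:2].astype(np.float32)),np.percentile(q[:,2],[5,50,95]),robot.read_t())
y=robot.ik([.42,.315,.25],down(176)),robot.ik([.42,.315,.25],down(-4)); print(y)
save('w2.png',im)
E
```

```text
z 2.168404344971009e-18 [-0.7 -0.1  0.7]
spanner ((0.6717574596405029, 0.08990918099880219), (0.15487124025821686, 0.03804890811443329), 89.32740020751953) [0.0063388  0.00828631 0.00981867] 16.4083
(array([ 58.29799569,   5.4614385 , -16.00111522,   0.        ,
       -68.53744628, -62.29799569]), array([ 58.29799569,   5.4614385 , -16.00111522,   0.        ,
       -68.53744628, 117.70200431]))
```

View pics/w2.png

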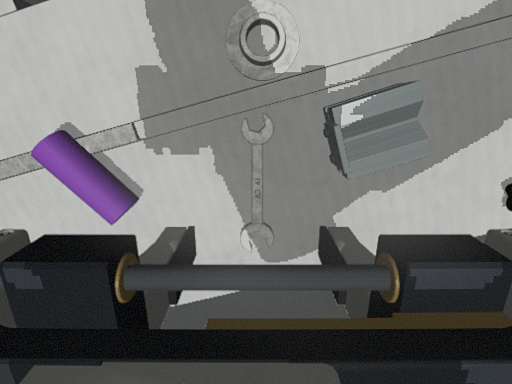

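```bash
python3 - <<'E'
from h import *
z0=np.load('/tmp/x.npz'); P=cloud('wrist',z0['d'],z0['T']); z=P[...,2]
p=P[(z>.053)&(z<.062)&(abs(P[...,0]-.598)<.05)&(abs(P[...,1]-.04)<.05)][:,:2].astype(np.float32)
print('plate',len(p),cv2.minAreaRect(p) if len(p)>5 else '')
robot.servo_line([.672,.08,.25],speed=.25)
robot.goto([.41,.315,.25],down(176)); robot.servo_line([.41,.315,.2])
im,d,T=snap('wrist'); P=cloud('wrist',d,T); z=P[...,2]
m=(z>.036)&(z<.055)&(abs(P[...,0]-.42)<.06)&(abs(P[...,1]-.315)<.09)
m=cv2.morphologyEx(m.astype(np.uint8),cv2.MORPH_OPEN,np.ones((3,3)))
n,l,s,cc=cv2.connectedComponentsWithStats(m);k=1+np.argmax(s[1:,4]);q=P[l==k]
print('bar z>.036',cv2.minAreaRect(q[:,:2].astype(np.float32)),'zmax',np.percentile(q[:,2],98),s[k],robot.read_t())
save('w3.png',im)
E
```

```text
plate 393 ((0.5984768271446228, 0.04000375419855118), (0.006264575757086277, 0.043683264404535294), 16.968544006347656)
bar z>.036 ((0.42309290170669556, 0.3251781761646271), (0.10051640123128891, 0.0370347686111927), 84.46066284179688) zmax 0.04898776760914003 [ 231  140   33   87 2684] 18.8167
```

View pics/w3.png

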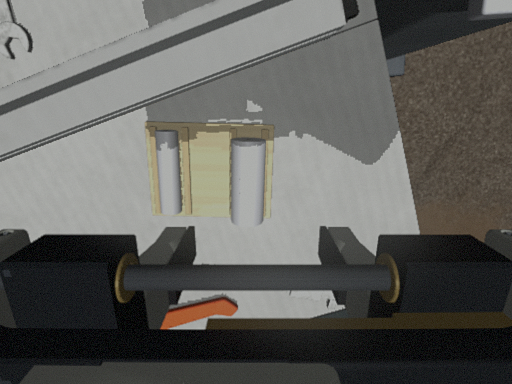

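```bash
python3 - <<'E'
from h import *
c=[.423,.325]; R=down(174.5)
robot.move_gripper(.95)
robot.goto([*c,.13],R); f0=np.array(robot.read_force())
robot.servo_line([*c,.035],speed=.12); robot.servo_line([*c,.021],speed=.04)
print('f',(np.array(robot.read_force())-f0).round(1))
robot.move_gripper(0); print('w',robot.read_grip_width()*88,robot.read_finger_force())
robot.servo_line([*c,.22],speed=.15); print('w',robot.read_grip_width()*88,(np.array(robot.read_force())-f0).round(2))
dr=np.array([np.cos(np.radians(17.3)),np.sin(np.radians(17.3))]); s=np.array([.5478,.0243])-.012*dr
robot.goto([*s,.2],down(107.3)); robot.servo_line([*s,.1])
im,d,T=snap('wrist'); P=cloud('wrist',d,T); z=P[...,2]
m=(z>.118)&(z<.14)&(np.linalg.norm(P[...,:2]-s,axis=2)<.08)
q=P[m];rel=q[:,:2]-s; a=rel@dr; b=rel@[-dr[1],dr[0]]
print(len(q),'along',np.percentile(a,[0.5,99.5]),'lat',np.percentile(b,[2,98]),'ztop',np.percentile(q[:,2],97),robot.read_t())
save('w4.png',im)
E
```

```text
f [ 0.  -1.  -1.5]
w 39.344263800978986 29.99997228384018
w 39.758891492949815 [-0.46 -1.16 -3.63]
9389 along [-0.04922942  0.03847397] lat [-0.02944729  0.02968052] ztop 0.13566018750240003 25.4417
```

View pics/w4.png

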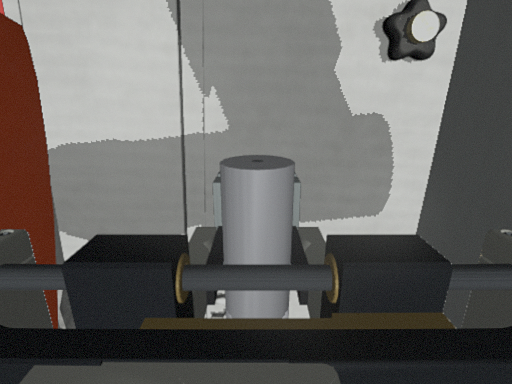

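```bash
python3 - <<'E'
from h import *
a=np.radians(17.3);dr=np.array([np.cos(a),np.sin(a)]);n=np.array([-dr[1],dr[0]])
s=np.array([.5478,.0243])-.012*dr; f0=np.array(robot.read_force())
def F():
    f=np.array(robot.read_force())-f0; return np.array([f[:2]@dr,f[:2]@n,f[2]]).round(1)
robot.servo_line([*s,.055],speed=.1)
z=.052
while z>.040:
    robot.servo_line([*s,z],speed=.03); f=F(); print('z',round(z,4),f)
    if f[2]>4: break
    z-=.0015
z+=.0015; robot.servo_line([*s,z],speed=.03); print(F())
k=.006
while k<.02:
    robot.servo_line([*(s+k*dr),z],speed=.03); f=F(); print('k',round(k,4),f)
    if f[0]<-4: break
    k+=.001
print(robot.read_position(),robot.read_grip_width()*88,robot.read_t())
E
```

```text
z 0.052 [-2.   0.5 -0.9]
z 0.0505 [-0.7  1.1 -1.5]
z 0.049 [-1.3  0.7 -0. ]
z 0.0475 [-1.9  0.5 -0.6]
z 0.046 [-1.3  0.8  0.1]
z 0.0445 [-1.9  0.3  0.1]
z 0.043 [-5.9  3.3 13.4]
[-1.5  0.1  0.8]
k 0.006 [-4.5  0.6  4.5]
[0.54170159 0.02235872 0.04432382] 39.56877175418957 28.3917
```

```bash
cat >> h.py <<'E'
a_=np.radians(17.3);dr=np.array([np.cos(a_),np.sin(a_)]);n_=np.array([-dr[1],dr[0]])
s_=np.array([.5478,.0243])-.012*dr
def F(f0):
    f=np.array(robot.read_force())-f0; return np.array([f[:2]@dr,f[:2]@n_,f[2]]).round(1)
E
python3 - <<'E'
from h import *
z=.0475; robot.servo_line([*(s_+.006*dr),z],speed=.03); robot.dwell(.2); f0=np.array(robot.read_force())
k=.007
while k<.02:
    robot.servo_line([*(s_+k*dr),z],speed=.02); f=F(f0); print('k',round(k,4),f)
    if f[0]<-4: break
    k+=.001
print(robot.read_position(),robot.read_grip_width()*88,robot.read_t(), f0)
E
```

```text
k 0.007 [ 0.1  0.3 -0.3]
k 0.008 [0.6 0.4 0.3]
k 0.009 [-0.4  0.  -0.9]
k 0.01 [-0.1 -0.1  0.2]
k 0.011 [ 0.1  0.6 -0.9]
k 0.012 [-2.6  0.6 -0.6]
k 0.013 [-5.6  1.   2.1]
[0.54751025 0.02412165 0.04712581] 39.5637905873183 30.5917 [ 0.26459132 -0.52670515 -2.57382357]
```

```bash
cat >> h.py <<'E'
def avg(n=10):
    L=[]
    for _ in range(n): L.append(F(np.zeros(3))); robot.dwell(.03)
    return np.mean(L,0).round(2)
E
python3 - <<'E'
from h import *
p=s_+.0122*dr; z=.0445
robot.servo_line([*p,z],speed=.02); print(z,avg(),robot.read_position()[2])
while z>.0395:
    z-=.0004; robot.servo_line([*p,z],speed=.01); robot.dwell(.1); f=avg(5); print(round(z,4),f,robot.read_position()[2].round(4),round(robot.read_grip_width()*88,2))
    if f[2]>17: break
robot.dwell(.5);print(avg(),robot.read_t())
E
```

```text
0.0445 [-5.14  0.07  0.35] 0.04440050725080576
0.0441 [-6.86  0.54  3.88] 0.0444 39.51
0.0437 [-8.28  1.72  7.5 ] 0.0443 39.2
0.0433 [-8.98  2.5  11.06] 0.0443 39.69
0.0429 [-10.74   2.54  15.32] 0.0442 39.34
0.0425 [-11.86   3.36  19.14] 0.0442 39.5
[-11.97   3.22  18.89] 34.65
```

```bash
python3 - <<'E'
from h import *
p=s_+.0107*dr+.0005*n_
robot.servo_line([*p,.0423],speed=.01); robot.dwell(.4); print(avg(),robot.read_position().round(4),(robot.read_position()[:2]-s_)@dr)
a,_,_=snap('side'); b,_,_=snap('wrist')
save('c3.png',np.vstack([cv2.resize(a[150:270,180:340],(600,300)),cv2.resize(b[80:280,56:456],(600,300))]))
print(robot.read_t())
E
```

```text
[-7.72 -0.83 14.63] [0.5476 0.0242 0.0442] 0.011745893525671824
35.7917
```

View pics/c3.png

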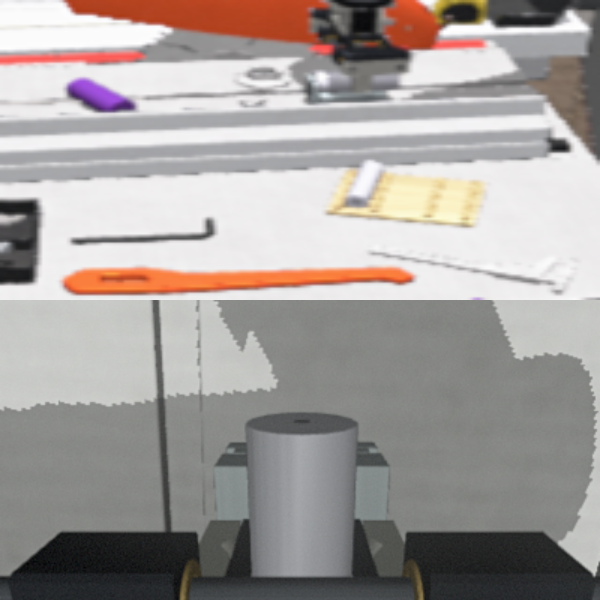

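```bash
python3 - <<'E'
from h import *
p=s_+.0107*dr+.0004*n_; z=.0418
robot.servo_line([*p,z],speed=.01); robot.dwell(.4); f=avg(); print(f)
while f[2]<19 and z>.0405:
    z-=.0002; robot.servo_line([*p,z],speed=.01); robot.dwell(.3); f=avg(); print(z,f)
robot.dwell(1); f=avg(); print(f,robot.read_grip_width()*88,robot.read_position().round(4),robot.read_t())
if 18<f[2]<22: print(robot.job_done())
E
```

```text
[-9.23  0.79 19.82]
[-9.4   0.91 19.85] 39.320862566076364 [0.5476 0.0242 0.0442] 38.1083
the job is handed in; nothing more can be done
None
```

I've handed the job in at about 38 s: the spanner lies flat on the table clear of the V-block, and the thick bar sits in the vee against the stop plate, still gripped and pressed down with about 20 N; the thin bar is still on the rack.

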